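# Clamp the sample rod and hold the lamp shutter half open

## Task

Clamp the loose glass rod in the rail's chuck: swing the lever on the chuck's sleeve clockwise (seen from above) until the three jaws are tight on the rod, and leave it tight. Then slide the lamp's sprung shutter by its tab to half travel, so that half of the window is open, and finish while holding it still there with the gripper. Leave everything else on the bench where it is.

Things in the scene. Friction and masses are not known exactly. Their poses are not given: they have to be found in the camera images.
- lamphouse: fixed grey lamp house, 120 x 100 mm, 165 mm tall, on an aluminium optical rail 40 mm wide, 20 mm high. Origin on the bench under the middle of the house, z up. Rail and light beam run along its -y axis to the chuck; the rail ends 330 mm out. Its -x axis points roughly towards the robot
- window (a point): centre of the lamp's window, 126 mm above the bench on the house's face at y = -50 mm; 60 mm wide (along x), 44 mm high, covered by a dark steel shutter plate when shut
- half_mark (a point): middle one of three black marks on the shutter's top guide strip (strip top 162 mm above the bench, x -110 to +40 mm and y -52 to -69 mm in the lamp house's frame). Marks at x = 0, -30, -60 mm: the tab's middle stands level with them when the shutter is shut, half open, fully open
- shutter (a joint): travel of the shutter in m: 0 = shut (where its spring holds it), 0.030 = half, 0.060 = fully open at its stop. It slides along the lamp house's -x axis (towards the robot). The spring pushes it shut with 2 N at the start of travel, rising 0.2 N per mm (8 N at half, 14 N fully open), and it snaps shut if let go
- tab (a point): black grip tab on top of the shutter, 14 mm along the slide, 26 mm across it, 48 mm tall; this point lies 27 mm above its lower end and 21 mm under its top (195 mm above the bench), at its middle in x and y. Nothing stands above it; the house's top is 30 mm below this point and its front guides 33 mm below
- chuck: fixed three-jaw fixture chuck, steel, on a carrier 64 x 60 mm on the rail, in the beam 170 to 230 mm from the lamp house's origin. Origin on the chuck's vertical axis at the carrier's underside, 20 mm above the bench. Sleeve 52 mm in diameter, z 24 to 60 mm in this frame; jaws on top at z 66 to 86 mm. It is turned about the vertical differently from the lamp house
- sleeve (a joint): angle of the chuck's sleeve in rad: 0 = jaws wide open; it grows clockwise seen from above and closes the three jaws together, 3 mm inward per rad; they meet the rod near 1.2 rad, the stop is at 1.5. Starts at 0 to 0.3. It is stiff (0.12 Nm) and stays where it is left, so the jaws stay tight
- post (a point): black upright handle post, 14 mm in diameter, at the end of the sleeve's lever arm, 70 mm from the chuck's axis; this point is on the post's axis 98 mm above the bench, the post reaches from 40 mm below to 15 mm above it. The lever arm (8 mm bar) meets it 33 mm below this point. It goes round the chuck's axis with the sleeve
- rod: clear glass sample rod, 12 mm in diameter, 75 mm long, standing loose in the chuck's bore on the chuck's axis; origin at the centre of its lower end (70 mm above the bench), its top 145 mm above the bench
- jaw0: one of the chuck's three steel jaws (12 x 8 x 20 mm); origin on the chuck's axis when wide open; it presses on the rod when the sleeve is tight
- jaw1: one of the chuck's three steel jaws (12 x 8 x 20 mm); origin on the chuck's axis when wide open; it presses on the rod when the sleeve is tight
- jaw2: one of the chuck's three steel jaws (12 x 8 x 20 mm); origin on the chuck's axis when wide open; it presses on the rod when the sleeve is tight
- flask_a: conical glass flask with foil cap, 62 mm across the foot, 94 mm tall, stands behind the rail (the far side from the robot); origin at the centre of its underside; to be left alone
- flask_b: conical glass flask like the other, stands to the left; origin at the centre of its underside; to be left alone
- tip_box: closed yellow pipette-tip box with white lid, 122 x 87 x 70 mm; origin at the centre of its underside; to be left alone
- tube_rack: green tube rack, 90 x 160 x 30 mm, with some tube caps standing 12 mm proud; origin at the centre of its underside; to be left alone
- ice_tub: white round tub, 140 mm across, 60 mm tall; origin at the centre of its underside; to be left alone
- marker: green felt marker lying on the bench in front of the rail (robot side), 130 x 14 x 14 mm; origin at the centre of its underside; to be left alone

How it is judged (in metres and radians):
On the way:
1. the chuck's three jaws are tight on the rod and the shutter is still shut (contact force between each of jaw0, jaw1, jaw2 and rod above 2 N and value of joint shutter below 0.01 m), for 0.2 s.
At the end, for the whole second after the job is handed in: Gripper holds the shutter tab still at 25 to 35 mm of its 60 mm travel, over 4 N on the tab; sleeve post let go, all three jaws still press the rod with over 2 N each; rod upright within 0.1 rad, within 4 mm of the chuck axis and at most 6 mm up from the bore's bottom (value of joint shutter between 0.025 and 0.035 m and velocity of joint shutter between -0.005 and 0.005 m/s and contact force between shutter and the fingers above 4 N and contact force between each of jaw0, jaw1, jaw2 and rod above 2 N and contact force between sleeve and anything else below 0.5 N and angle between rod's own z axis and vertical below 0.1 rad and horizontal distance between rod and chuck below 0.004 m and z of rod in the frame of chuck below 0.056 m); the arm keeps its last pose, push and grip.
It fails at once if a bystander is shifted by more than 30 mm (distance of any of flask_a, flask_b, tip_box, tube_rack, ice_tub, marker from where it was at the start of the episode above 0.03 m).
It also fails if it takes over 54 s, if anything falls off the work surface, if the arm or the gripper's body presses on something with over 40 N, if the wrist force passes 120 N, or if a joint passes its speed limit or range.

## Robot

A 7-joint arm with a two-finger parallel gripper is mounted at the origin on the work surface. World frame = base frame: x ahead of the robot, y to its left, z up, the work surface at z = 0. Lengths are in m, angles in degrees, forces in N, time in s.
With the tool pointing down it reaches from about 0.425 to 0.875 m from the base axis. Payload 4.7 kg.
Tool frame: the origin (TCP) lies midway between the tips of the shut fingers; the grasp point (between the pads) lies 19 mm behind it; z points along the fingers, x is the direction in which the jaws open and shut, and the axes are right-handed (so a half turn about z gives the same grasp; the last joint's range is limited). The gripper opens to 85 mm and grips with 20 to 120 N. Pads are 22 mm wide; open, the fingers measure 114 mm over their backs; the gripper's body (76 mm by 85 mm) begins 54 mm behind the grasp point. The pads swing forward as they close: fully open they stand 13 mm farther back than shut.
Start: joints at [-67.775, 18.392, -4.016, 83.108, 1.295, 78.541, -3.26], TCP at [0.237, 0.605, 0.231] pointing down, gripper open.
Joint ranges: [-163.93, 163.93], [-17.29, 119.83], [-79.2, 71.16], [3.27, 140.29], [-89.18, 269.18], [5.43, 117.66], [-154.24, 154.24]. Speed limits (degrees/s): [147.25, 147.25, 180, 180, 180, 180, 180].

## Interface

Orientations are given as [roll, pitch, yaw] about the fixed x, y, z axes, in that order (R = Rz(yaw) Ry(pitch) Rx(roll)).
In Python, from cell import robot, imaging, workorder gives the robot as it stands.
- The arm moves only by the shell command python3 -m creep 'ROWS' [OPENING] [FORCE]. ROWS is JSON, a list that holds one entry, the list of rows, each a list of 6 numbers: the shift along the world's x, y, z each as a share of 300 mm, from -1 to 1, then the turn, a rotation vector about the world's x, y, z each as a share of 0.15 rad, from -1 to 1. In form: [[[tx, ty, tz, rx, ry, rz], ...]]. A call has 1 to 5 rows; each row shifts and turns the commanded pose from where the row before left it; what a row does not reach is not made up. A row lasts 1/8 s, in which the tool goes at most 62.5 mm and 10.7 degrees, less where a joint would pass 70% of its speed; a pose out of reach is approached as far as the arm can. A call with a number of a shift or a turn outside -1 to 1 is refused whole. A call with a gripper value outside its range is refused whole. OPENING is the gripper command: -1 is fully open, 1 is shut, values between are in proportion, set as the call begins (- or left out, the last holds). The fingers move at their own pace and stop on an object; FORCE is the grip in N (left out, the last holds). Time passes only in rows, so rows that do not move let the fingers close. It gives the time, the measured TCP pose, the force and the opening at its end, in the units of the state.
- robot.get_obs(): the state, without advancing time (a new reading comes with each control period).
- imaging.get_image(name): name is "scene" or "top" or "wrist"; returns a dict with "color" (420x560x3 uint8, red, green, blue), "camera_matrix" (3x3 intrinsics, pixels), "k1" (the pictures are not rectified: a ray, as slopes to the right and down, at radius r is drawn at 1 + k1 r^2 times it, then the intrinsics apply), "rvec" (rotation vector, rad) and "tvec" (3), from world to camera coordinates, as OpenCV has them; the wrist camera has in their place "mount" (4x4, takes a point from camera to tool coordinates, whose origin is the TCP and whose axes are the tool frame's). Camera axes: x right, y down, z forward; pixel columns grow to the right and rows downward; lengths in m; the calibration is good to about 2 mm. A picture is of the moment at which its call begins: read the wrist's pose just before it. There is no depth.
- workorder.hand_in(): hands the job in, once; it reports no verdict.
The state is a dict: "clock": time; "q": joint angles; "qd": joint speeds; "effort": joint torques, N m; "eef_pos": TCP position; "eef_rot": TCP orientation; "contact_force": force on the tool from outside, world axes, zero at the start; "moment": the same for the moment, N m; "gripper_width": opening from 0.0 (shut) to 1.0 (fully open).
Only numpy, scipy, OpenCV 4.12 (cv2) and the standard library are available. Lean on these libraries where they do the work, as an engineer would, in place of code of your own. Each camera call takes 0.05 s, during which the arm holds its last target.

## Working session

There is one attempt and no reset: what is moved stays moved. The work goes in short steps, Python scripts to look and compute and a shell command to move; the robot and the scene stay as the last step left them, time stands still between calls to the robot, and variables do not carry over. Pictures are saved under pics/ and viewed, and the job is handed in when it is done.

```bash
ls; mkdir -p pics; python3 - <<'E'
from cell import robot, imaging
import cv2
print(robot.get_obs())
for n in("scene","top"):
    im=imaging.get_image(n); cv2.imwrite(f"pics/{n}0.png",im["color"][:,:,::-1])
    print(n,im["camera_matrix"],im["k1"],im["rvec"],im["tvec"])
E
```

```text
pics
{'clock': 0.0, 'q': array([-67.77540256,  18.43691315,  -4.01658638,  83.17778424,
         1.29177069,  78.54032113,  -3.26216996]), 'qd': array([ 0.03194726,  0.00606999,  0.05140808, -0.0865054 ,  0.01572531,
        0.10800357, -0.05445247]), 'effort': array([ 3.13948876e-04, -4.93580711e+01, -3.82355908e-01, -3.14323533e+01,
        1.28858551e-02,  1.16180250e-02,  2.42240924e-05]), 'eef_pos': array([0.23716063, 0.60458961, 0.2302227 ]), 'eef_rot': array([1.79997570e+02, 1.09946391e-01, 6.85834000e+01]), 'contact_force': array([-0.47404766,  0.12565748, -0.51348486]), 'moment': array([ 0.03446695, -0.00256907, -0.03838356]), 'gripper_width': 1.0003113269918142}
scene [[400.42057667   0.         276.2974356 ]
 [  0.         400.42057667 210.49784433]
 [  0.           0.           1.        ]] -0.023510410042361266 [ 2.35929134  0.84371096 -0.29153337] [-0.44895877 -0.22956826  1.33933086]
top [[495.73366932   0.         280.2195107 ]
 [  0.         495.73366932 213.11862239]
 [  0.           0.           1.        ]] -0.145587400470028 [ 2.13112108 -2.10728861  0.17978095] [-0.00919333  0.58287606  1.37081987]
```

View pics/scene0.png

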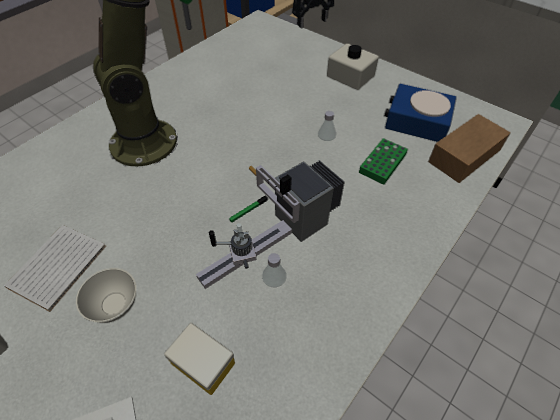

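View pics/top0.png

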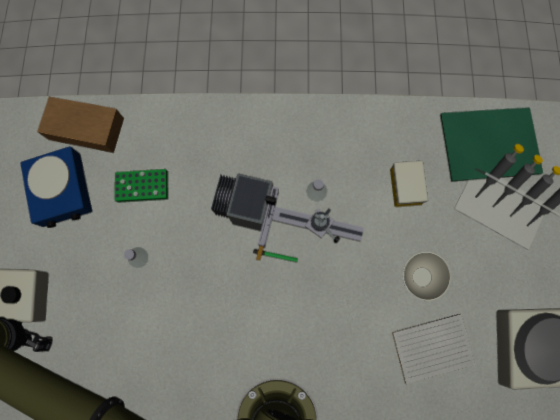

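The scene shows the chuck at about (240,243), with the post at (212,238) and the tab at (286,184). The top view has the chuck at (320,220), the post at (337,239) and the tab at (271,200). I'll zoom in on both.

```bash
python3 - <<'E'
import cv2
a=cv2.imread("pics/scene0.png")[150:290,190:350]; cv2.imwrite("pics/s0z.png",cv2.resize(a,None,fx=4.2,fy=4.2,interpolation=cv2.INTER_CUBIC))
a=cv2.imread("pics/top0.png")[160:270,205:375]; cv2.imwrite("pics/t0z.png",cv2.resize(a,None,fx=4.5,fy=4.5,interpolation=cv2.INTER_CUBIC))
E
```

```text
(no output)
```

View pics/s0z.png

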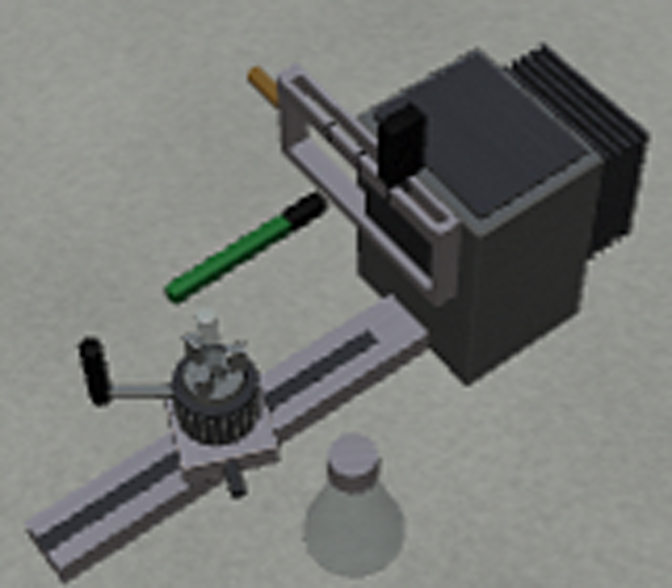

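View pics/t0z.png

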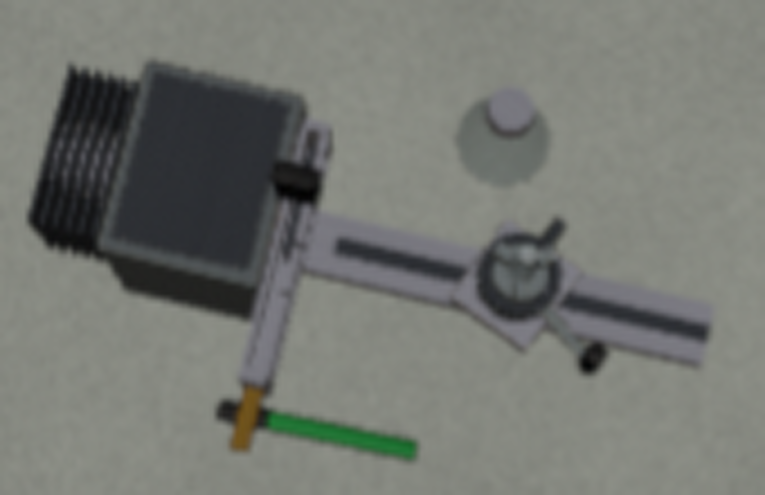

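```bash
cat > h.py <<'E'
import numpy as np, cv2
from scipy.optimize import least_squares
from scipy.spatial.transform import Rotation as R
def dist(uv,K,k1): pass
def proj(P,K,k1,Rm,t):
    c=np.atleast_2d(P)@Rm.T+t; s=c[:,:2]/c[:,2:]; r2=(s**2).sum(1,keepdims=True)
    s=s*(1+k1*r2); return s*[K[0,0],K[1,1]]+K[:2,2]
def ray(uv,K,k1,Rm,t):
    d=(np.asarray(uv,float)-K[:2,2])/[K[0,0],K[1,1]]; s=d.copy()
    for _ in range(20): s=d/(1+k1*(s@s))
    v=Rm.T@np.r_[s,1]; return -Rm.T@t, v/np.linalg.norm(v)
def atz(uv,z,cam):
    o,v=ray(uv,*cam); return o+v*(z-o[2])/v[2]
def fixed(im): return im["camera_matrix"],im["k1"],cv2.Rodrigues(np.array(im["rvec"],float))[0],np.array(im["tvec"],float)
def wristcam(im,pos,rot):
    T=np.eye(4);T[:3,:3]=R.from_euler("xyz",rot,degrees=True).as_matrix();T[:3,3]=pos
    C=np.linalg.inv(T@np.array(im["mount"])); return im["camera_matrix"],im["k1"],C[:3,:3],C[:3,3]
SC=(np.array([[400.42057667,0,276.2974356],[0,400.42057667,210.49784433],[0,0,1]]),-0.023510410042361266,cv2.Rodrigues(np.array([2.35929134,0.84371096,-0.29153337]))[0],np.array([-0.44895877,-0.22956826,1.33933086]))
TP=(np.array([[495.73366932,0,280.2195107],[0,495.73366932,213.11862239],[0,0,1]]),-0.145587400470028,cv2.Rodrigues(np.array([2.13112108,-2.10728861,0.17978095]))[0],np.array([-0.00919333,0.58287606,1.37081987]))
def tri(obs):
    A=np.zeros((3,3));b=np.zeros(3)
    for uv,c in obs:
        o,v=ray(uv,*c);M=np.eye(3)-np.outer(v,v);A+=M;b+=M@o
    return np.linalg.solve(A,b)
E
python3 - <<'E'
from h import *
sz=lambda u,v:((u+.5)/4.2-.5+190,(v+.5)/4.2-.5+150)
tz=lambda u,v:((u+.5)/4.5-.5+205,(v+.5)/4.5-.5+160)
L=[((-.060,-.05,.165),sz(482,236),0),((.060,-.05,.165),sz(604,158),0),((.06,.05,.165),sz(475,50),0),
((0.02,-.33,.02),sz(65,567),0),((-.02,-.33,.02),sz(27,524),0),
((.06,.05,.165),tz(148,63),1),((.06,-.05,.165),tz(303,97),1),((-.06,.05,.165),tz(100,247),1),
((.02,-.33,.02),tz(711,303),1),((-.02,-.33,.02),tz(703,355),1)]
def pos(p,l): c,s=np.cos(p[2]),np.sin(p[2]); return np.array([p[0]+c*l[0]-s*l[1],p[1]+s*l[0]+c*l[1],l[2]])
f=lambda p:np.concatenate([proj(pos(p,l),*(SC,TP)[k])[0]-uv for l,uv,k in L])
r=least_squares(f,[.7,.1,-.2],loss="soft_l1");print(r.x,np.degrees(r.x[2]));print(f(r.x).reshape(-1,2).round(1))
for n,l in (("tab",(0,-.06,.195)),("half",(-.03,-.06,.162)),("ch",(0,-.2,.02))): print(n,pos(r.x,l))
print("tabtop",tri([(sz(402,112),SC),(tz(300,175),TP)]))
print("posttop",tri([(sz(92,345),SC),(tz(595,352),TP)]), atz(tz(595,352),.113,TP),atz(sz(92,345),.113,SC))
print("rodtop",tri([(sz(206,320),SC),(tz(530,257),TP)]),atz(sz(206,320),.145,SC),atz(tz(530,257),.145,TP))
print("sleeve top center",atz(tz(518,272),.08,TP))
print("cam",-TP[2].T@TP[3],-SC[2].T@SC[3])
E
```

```text
[ 0.60190525  0.08105978 -0.20784764] -11.908792365566285
[[-31.7 -31. ]
 [-29.8  16.1]
 [ 31.   22.3]
 [ -0.4   0.7]
 [  0.1  -0.2]
 [ -2.   -0.6]
 [ -0.3  -0.4]
 [ -2.    1.3]
 [  0.6  -1. ]
 [ -0.3   0.6]]
tab [0.58952399 0.02235114 0.195     ]
half [0.56016967 0.02854177 0.162     ]
ch [ 0.56063438 -0.11463568  0.02      ]
tabtop [0.59100364 0.01938862 0.21977323]
posttop [ 0.5055068  -0.15849402  0.11126567] [ 0.50491755 -0.15882684  0.113     ] [ 0.50689465 -0.15869948  0.113     ]
rodtop [ 0.55924397 -0.11670537  0.13845278] [ 0.56353193 -0.11882239  0.145     ] [ 0.5573134  -0.11722117  0.145     ]
sleeve top center [ 0.55931735 -0.11433422  0.08      ]
cam [ 0.3238087  -0.02372249  1.45380924] [ 0.98448287 -0.48838917  0.91670182]
```

```bash
python3 -m creep '[[[0.10,-0.14,0.10,0,0,0.8],[0.12,-0.16,0.04,0,0,0.8],[0.12,-0.16,0.04,0,0,0.8],[0.12,-0.16,0.04,0,0,0.8],[0.1,-0.16,0.04,0,0,0.8]]]' -1
```

```text
clock: 0.72
eef_pos: [0.4066, 0.3689, 0.3093]
eef_rot: [-180.0, 0.0, 103.1]
contact_force: [0.2, 0.0, -0.3]
gripper_width: 1.002
```

```bash
python3 -m creep '[[[0.04,-0.2,0,0,0,0.6],[0.04,-0.2,0,0,0,0.6],[0.04,-0.2,0,0,0,0.6],[0.04,-0.2,0,0,0,0.6],[0.04,-0.2,0,0,0,0.6]]]' -1
python3 -m creep '[[[0.03,-0.2,0,0,0,0],[0.02,-0.18,0,0,0,0],[0.02,-0.1,0,0,0,0],[0,0,0,0,0,0],[0,0,0,0,0,0]]]'
cat > w.py <<'E'
import sys
from cell import robot,imaging
from h import *
import pickle
def shot(name):
    o=robot.get_obs(); im=imaging.get_image("wrist")
    cv2.imwrite(f"pics/{name}.png",im["color"][:,:,::-1]); c=wristcam(im,o["eef_pos"],o["eef_rot"])
    pickle.dump(c,open(f"pics/{name}.pkl","wb")); print(o["clock"],o["eef_pos"].round(4),o["eef_rot"].round(2)); return c
shot(sys.argv[1])
E
python3 w.py w1
```

```text
clock: 1.35
eef_pos: [0.4653, 0.0691, 0.3091]
eef_rot: [180.0, -0.0, 128.9]
contact_force: [1.4, 0.1, 0.0]
gripper_width: 0.998
clock: 1.98
eef_pos: [0.4862, -0.0718, 0.309]
eef_rot: [-180.0, -0.1, 128.8]
contact_force: [0.3, -0.4, -0.0]
gripper_width: 1.003
1.975 [ 0.4862 -0.0718  0.309 ] [-1.7999e+02 -6.0000e-02  1.2881e+02]
```

View pics/w1.png

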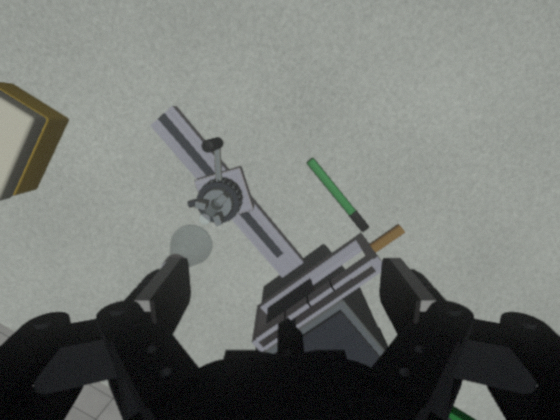

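```bash
python3 - <<'E'
import cv2
a=cv2.imread("pics/w1.png")[90:360,150:420]; cv2.imwrite("pics/w1z.png",cv2.resize(a,(594,594),interpolation=cv2.INTER_CUBIC))
E
```

```text
(no output)
```

View pics/w1z.png

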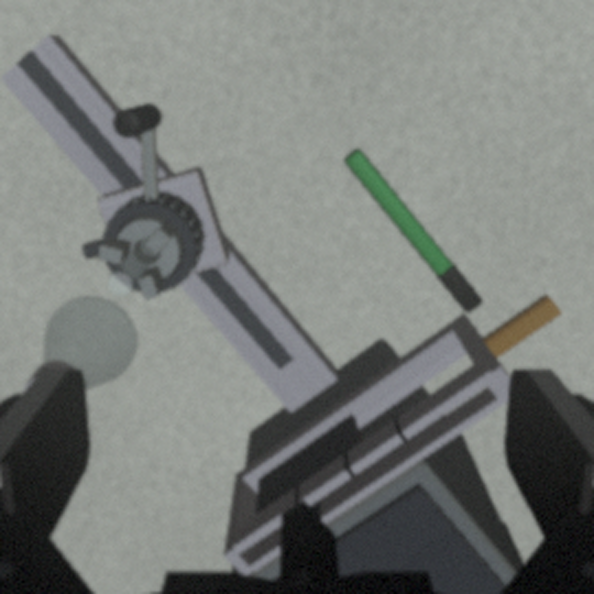

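```bash
python3 - <<'E'
from h import *
import pickle
W=pickle.load(open("pics/w1.pkl","rb"))
wz=lambda u,v:((u+.5)/2.2-.5+150,(v+.5)/2.2-.5+90)
sz=lambda u,v:((u+.5)/4.2-.5+190,(v+.5)/4.2-.5+150)
tz=lambda u,v:((u+.5)/4.5-.5+205,(v+.5)/4.5-.5+160)
print("cam",-W[2].T@W[3], "axis",W[2][2])
L=[((.060,-.05,.165),sz(482,236),SC),((.060,.05,.165),sz(604,158),SC),((-.06,.05,.165),sz(475,50),SC),
((0.02,-.33,.02),sz(65,567),SC),((-.02,-.33,.02),sz(27,524),SC),
((.06,.05,.165),tz(148,63),TP),((.06,-.05,.165),tz(303,97),TP),((-.06,.05,.165),tz(100,247),TP),
((.02,-.33,.02),tz(711,303),TP),((-.02,-.33,.02),tz(703,355),TP),
((.02,-.33,.02),wz(5,75),W),((-.02,-.33,.02),wz(53,36),W),
((0,-.0605,.162),wz(297,495),W),((-.03,-.0605,.162),wz(348,463),W),((-.06,-.0605,.162),wz(399,430),W)]
def pos(p,l): c,s=np.cos(p[2]),np.sin(p[2]); return np.array([p[0]+c*l[0]-s*l[1],p[1]+s*l[0]+c*l[1],l[2]])
f=lambda p:np.concatenate([proj(pos(p,l),*k)[0]-uv for l,uv,k in L])
r=least_squares(f,[.6,.1,-.2],loss="soft_l1");print(r.x,np.degrees(r.x[2]));print(f(r.x).reshape(-1,2).round(1))
for n,l in (("tab",(0,-.0605,.195)),("half",(-.03,-.06,.162)),("ch",(0,-.2,.02))): print(n,pos(r.x,l))
print("post",tri([(wz(128,121),W),(sz(92,345),SC),(tz(595,352),TP)]), atz(wz(128,121),.112,W),"low",atz(wz(150,117),.06,W))
print("sleeve top center",atz(wz(150,243),.08,W),"jaws?",atz(wz(138,262),.106,W))
E
```

```text
cam [ 0.4327629  -0.1131122   0.45256029] axis [ 0.20634277  0.16854161 -0.96385496]
[ 0.60444091  0.07542095 -0.22703636] -13.008225054358729
[[-2.  -0.6]
 [-0.2 -1.2]
 [-0.4 -2.5]
 [-2.8  1.2]
 [-2.   0. ]
 [ 0.6 -1.7]
 [ 2.2 -0.9]
 [-0.2 -0. ]
 [ 2.2  0.3]
 [ 1.1  1.9]
 [-5.5  0.3]
 [-5.2 -1.8]
 [ 1.2  7.4]
 [ 0.9  6.4]
 [ 1.2  5.3]]
tab [0.5908229  0.01647351 0.195     ]
half [0.56170532 0.02371341 0.162     ]
ch [ 0.55942272 -0.11944661  0.02      ]
post [ 0.50439637 -0.15887924  0.11013171] [ 0.50225841 -0.15970778  0.112     ] low [ 0.5035361  -0.15864151  0.06      ]
sleeve top center [ 0.55500176 -0.11684211  0.08      ] jaws? [ 0.55848652 -0.11552969  0.106     ]
```

```bash
python3 -m creep '[[[0.06,-0.2,0,0,0,0],[0.0,-0.09,-0.16,0,0,0],[0,0,-0.2,0,0,0],[0,0,-0.2,0,0,0],[0,0,-0.1,0,0,0]]]' -1
python3 -m creep '[[[0,0,0,0,0,0]]]'
python3 w.py w2; python3 - <<'E'
from cell import imaging
import cv2
for n in("scene",):
    im=imaging.get_image(n)["color"][130:290,170:330,::-1]; cv2.imwrite("pics/s2.png",cv2.resize(im,(592,592),interpolation=cv2.INTER_CUBIC))
E
```

```text
clock: 2.65
eef_pos: [0.5025, -0.1573, 0.1078]
eef_rot: [-179.8, -0.2, 128.9]
contact_force: [0.3, 0.3, 0.6]
gripper_width: 1.002
clock: 2.78
eef_pos: [0.5026, -0.1577, 0.1089]
eef_rot: [-179.8, -0.2, 128.9]
contact_force: [0.7, 0.7, 1.2]
gripper_width: 0.999
2.775 [ 0.5026 -0.1577  0.1089] [-179.77   -0.25  128.87]
```

View pics/w2.png

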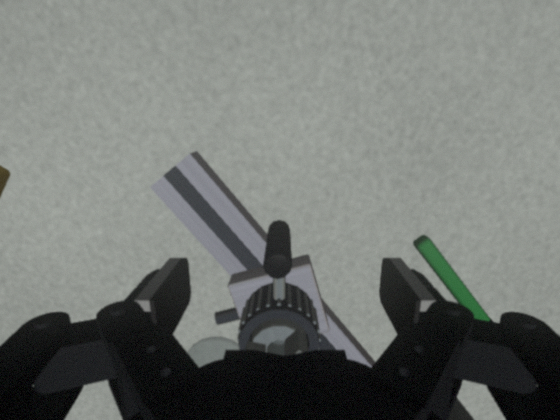

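View pics/s2.png

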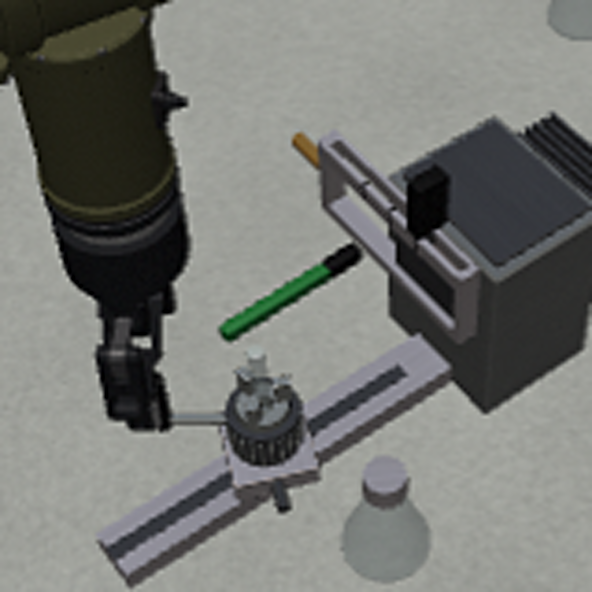

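```bash
python3 - <<'E'
from h import *
import pickle
W=pickle.load(open("pics/w2.pkl","rb"))
print(-W[2].T@W[3],atz((278,264),.113,W),atz((278,226),.058,W), proj([[.504,-.159,.113],[.504,-.159,.058],[.558,-.1155,.08]],*W))
E
```

```text
[ 0.44988978 -0.19914755  0.25278338] [ 0.50253162 -0.15985045  0.113     ] [ 0.50246767 -0.16094324  0.058     ] [[277.47722764 267.22250283]
 [278.87702173 229.55717823]
 [278.96419944 344.1305122 ]]
```

```bash
python3 -m creep '[[[0,-0.005,-0.09,0,0,0],[0,0,0,0,0,0],[0,0,0,0,0,0]]]' -1
python3 -m creep '[[[0,0,0,0,0,0],[0,0,0,0,0,0],[0,0,0,0,0,0],[0,0,0,0,0,0],[0,0,0,0,0,0]]]' 1 40
python3 -m creep '[[[0,0,0,0,0,0],[0,0,0,0,0,0]]]'
```

```text
clock: 3.25
eef_pos: [0.5056, -0.1613, 0.0861]
eef_rot: [179.9, 0.1, 128.8]
contact_force: [0.5, -0.5, 1.2]
gripper_width: 1.002
clock: 3.88
eef_pos: [0.5043, -0.1613, 0.0846]
eef_rot: [180.0, -0.0, 128.7]
contact_force: [-0.8, 0.9, 1.6]
gripper_width: 0.145
clock: 4.12
eef_pos: [0.5043, -0.1613, 0.0845]
eef_rot: [180.0, -0.0, 128.7]
contact_force: [-1.1, 1.5, 3.2]
gripper_width: 0.148
```

```bash
python3 - <<'E'
import numpy as np
c=np.array([.558,-.1155]);p0=np.array([.5043,-.1613]);r=np.hypot(*(p0-c));a=np.arctan2(*(p0-c)[::-1])
for i in range(1,16):
    q=[c+r*np.array([np.cos(a-.1*k),np.sin(a-.1*k)]) for k in(i-1,i)]
    print(i,((q[1]-q[0])/.3).round(4),q[1].round(4))
E
```

```text
1 [-0.0143  0.0186] [ 0.5    -0.1557]
2 [-0.0124  0.02  ] [ 0.4963 -0.1497]
3 [-0.0104  0.0211] [ 0.4932 -0.1434]
4 [-0.0082  0.022 ] [ 0.4907 -0.1368]
5 [-0.006   0.0227] [ 0.4889 -0.1299]
6 [-0.0037  0.0232] [ 0.4878 -0.123 ]
7 [-0.0013  0.0235] [ 0.4874 -0.1159]
8 [0.001  0.0235] [ 0.4877 -0.1089]
9 [0.0034 0.0233] [ 0.4887 -0.1019]
10 [0.0057 0.0228] [ 0.4904 -0.0951]
11 [0.0079 0.0221] [ 0.4928 -0.0884]
12 [0.0101 0.0212] [ 0.4959 -0.082 ]
13 [0.0122 0.0201] [ 0.4995 -0.076 ]
14 [0.0141 0.0188] [ 0.5037 -0.0704]
15 [0.0159 0.0173] [ 0.5085 -0.0652]
```

```bash
python3 -m creep '[[[-0.0143,0.0186,0,0,0,-0.667],[-0.0124,0.02,0,0,0,-0.667],[-0.0104,0.0211,0,0,0,-0.667],[0,0,0,0,0,0]]]'
python3 -m creep '[[[-0.0082,0.022,0,0,0,-0.667],[-0.006,0.0227,0,0,0,-0.667],[-0.0037,0.0232,0,0,0,-0.667],[0,0,0,0,0,0]]]'
```

```text
clock: 4.62
eef_pos: [0.4936, -0.1428, 0.0845]
eef_rot: [179.9, -0.0, 111.6]
contact_force: [0.7, 1.7, 1.5]
gripper_width: 0.148
clock: 5.12
eef_pos: [0.4889, -0.1224, 0.0845]
eef_rot: [179.9, -0.0, 94.5]
contact_force: [3.1, 1.0, -0.5]
gripper_width: 0.149
```

```bash
python3 -m creep '[[[-0.0013,0.0235,0,0,0,-0.667],[0.001,0.0235,0,0,0,-0.667],[0.0034,0.0233,0,0,0,-0.667],[0,0,0,0,0,0]]]'
python3 -m creep '[[[0.0057,0.0228,0,0,0,-0.667],[0,0,0,0,0,0]]]'
```

```text
clock: 5.62
eef_pos: [0.4904, -0.1018, 0.0845]
eef_rot: [179.8, -0.0, 77.4]
contact_force: [5.5, 0.8, -3.0]
gripper_width: 0.147
clock: 5.88
eef_pos: [0.4921, -0.0954, 0.0845]
eef_rot: [179.8, -0.0, 71.6]
contact_force: [4.9, 0.4, -2.7]
gripper_width: 0.147
```

```bash
python3 -m creep '[[[0.009,0.0221,0,0,0,-0.667],[0,0,0,0,0,0]]]'
python3 -m creep '[[[0.0106,0.0212,0,0,0,-0.667],[0,0,0,0,0,0]]]'
```

```text
clock: 6.12
eef_pos: [0.4945, -0.089, 0.0846]
eef_rot: [179.8, -0.0, 65.9]
contact_force: [5.5, -0.3, -2.4]
gripper_width: 0.15
clock: 6.38
eef_pos: [0.4975, -0.0829, 0.0846]
eef_rot: [179.8, -0.0, 60.2]
contact_force: [4.8, -0.7, -1.7]
gripper_width: 0.151
```

```bash
python3 - <<'E'
from cell import imaging
import cv2
im=imaging.get_image("scene")["color"][180:290,180:290,::-1]; cv2.imwrite("pics/s3.png",cv2.resize(im,(594,594),interpolation=cv2.INTER_CUBIC))
E
```

```text
(no output)
```

View pics/s3.png

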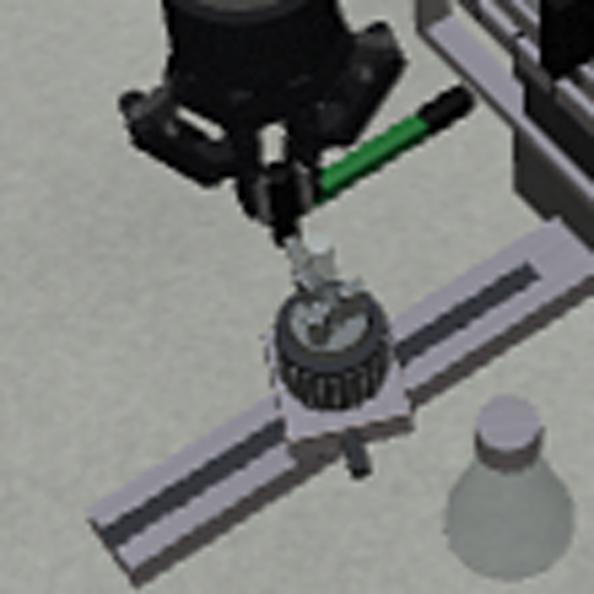

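```bash
python3 -m creep '[[[0.0125,0.0201,0,0,0,-0.667],[0,0,0,0,0,0]]]'
python3 -m creep '[[[0.007,0.0095,0,0,0,-0.333],[0,0,0,0,0,0]]]'
```

```text
clock: 6.68
eef_pos: [0.4993, -0.0808, 0.0845]
eef_rot: [179.9, 0.3, 54.3]
contact_force: [-0.5, -8.6, 3.0]
gripper_width: 0.148
clock: 6.92
eef_pos: [0.4995, -0.0809, 0.0844]
eef_rot: [179.9, 0.5, 51.4]
contact_force: [-6.1, -14.0, 7.1]
gripper_width: 0.151
```

```bash
python3 -m creep '[[[0.007,0.0095,0,0,0,0],[0,0,0,0,0,0],[0,0,0,0,0,0]]]'
```

```text
clock: 7.3
eef_pos: [0.4996, -0.0808, 0.0844]
eef_rot: [-180.0, 0.8, 51.3]
contact_force: [-11.1, -19.1, 12.4]
gripper_width: 0.146
```

```bash
python3 -m creep '[[[0,0,0,0,0,0],[0,0,0,0,0,0],[0,0,0,0,0,0],[0,0,0,0,0,0]]]' -1
python3 -m creep '[[[-0.003,0,0.1,0,0,0],[0,0,0.2,0,0,0],[-0.02,0,0.2,0,0,0],[-0.05,0.02,0.18,0,0,0]]]'
python3 -m creep '[[[0,0,0,0,0,0]]]'
python3 w.py w4; python3 - <<'E'
from cell import imaging
import cv2
im=imaging.get_image("scene")["color"][150:290,190:330,::-1]; cv2.imwrite("pics/s4.png",cv2.resize(im,(594,594),interpolation=cv2.INTER_CUBIC))
E
```

```text
clock: 7.8
eef_pos: [0.5042, -0.0696, 0.0842]
eef_rot: [-180.0, -0.0, 51.5]
contact_force: [-0.1, 0.2, -0.1]
gripper_width: 0.974
clock: 8.3
eef_pos: [0.4824, -0.0643, 0.2906]
eef_rot: [179.9, -0.0, 51.4]
contact_force: [0.7, 0.9, 0.6]
gripper_width: 0.998
clock: 8.43
eef_pos: [0.4843, -0.0639, 0.2929]
eef_rot: [179.7, -0.4, 51.5]
contact_force: [-0.4, -0.4, -1.3]
gripper_width: 0.997
8.425 [ 0.4843 -0.0639  0.2929] [179.71  -0.42  51.48]
```

View pics/w4.png

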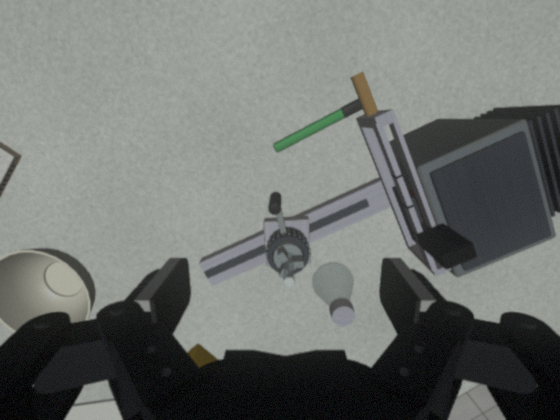

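View pics/s4.png

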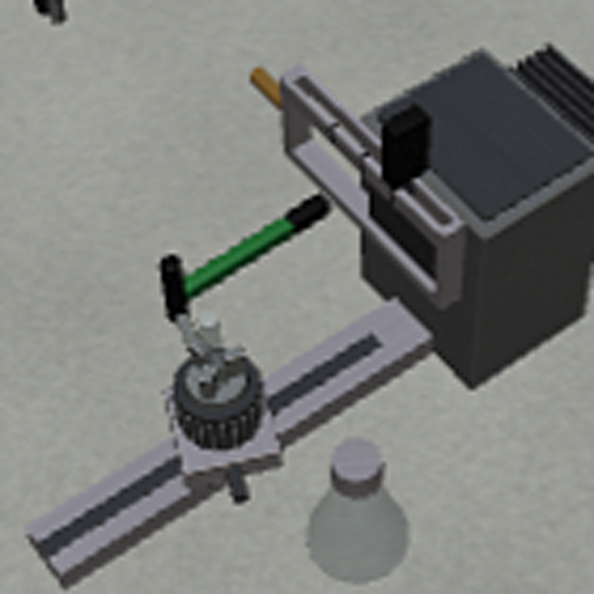

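```bash
python3 - <<'E'
import cv2
a=cv2.imread("pics/w4.png")[60:290,250:480]; cv2.imwrite("pics/w4z.png",cv2.resize(a,None,fx=2.6,fy=2.6,interpolation=cv2.INTER_CUBIC))
E
```

```text
(no output)
```

View pics/w4z.png

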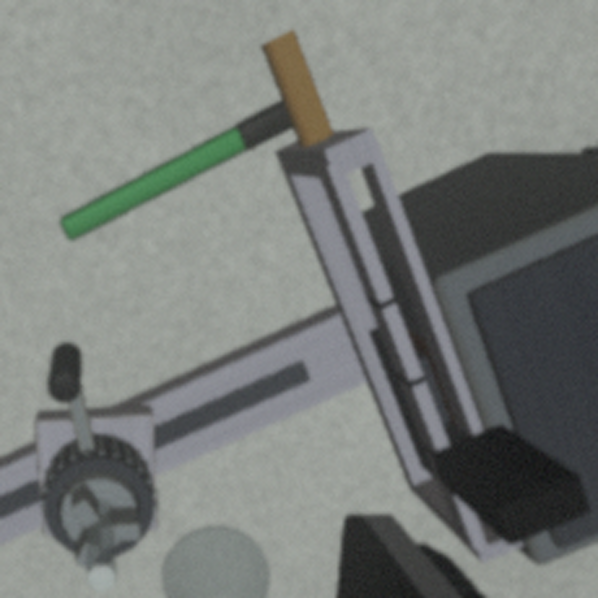

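```bash
python3 - <<'E'
from h import *
import pickle
W=pickle.load(open("pics/w4.pkl","rb"))
wz=lambda u,v:((u+.5)/2.6-.5+250,(v+.5)/2.6-.5+60)
sz=lambda u,v:((u+.5)/4.2-.5+190,(v+.5)/4.2-.5+150)
tz=lambda u,v:((u+.5)/4.5-.5+205,(v+.5)/4.5-.5+160)
def run(L):
    def pos(p,l): c,s=np.cos(p[2]),np.sin(p[2]); return np.array([p[0]+c*l[0]-s*l[1],p[1]+s*l[0]+c*l[1],l[2]])
    f=lambda p:np.concatenate([proj(pos(p,l),*k)[0]-uv for l,uv,k in L])
    r=least_squares(f,[.6,.08,-.2],loss="soft_l1");print(r.x[:2].round(4),np.degrees(r.x[2]),f(r.x).reshape(-1,2).round(1).tolist())
    for n,l in (("tab",(0,-.0605,.195)),("ch",(0,-.2,.02))): print(n,pos(r.x,l).round(4))
A=[((.060,-.05,.165),sz(482,236),SC),((.060,.05,.165),sz(604,158),SC),((-.06,.05,.165),sz(475,50),SC),
((0.02,-.33,.02),sz(65,567),SC),((-.02,-.33,.02),sz(27,524),SC),
((.06,.05,.165),tz(148,63),TP),((.06,-.05,.165),tz(303,97),TP),((-.06,.05,.165),tz(100,247),TP),
((.02,-.33,.02),tz(711,303),TP),((-.02,-.33,.02),tz(703,355),TP)]
B=[((-.11,-.069,.162),wz(328,152),W),((-.11,-.052,.162),wz(372,131),W),((-.06,-.05,.165),wz(440,278),W),
((.007,-.0735,.216),wz(515,542),W),((.007,-.0475,.216),wz(587,510),W),((-.007,-.0475,.216),wz(580,475),W)]
run(A);run(B);run(A+B)
print("tabtop",atz(wz(548,509),.216,W),tri([(sz(403,115),SC),(tz(300,175),TP),(wz(548,509),W)]))
for u in((385,300),(413,380)):print(atz(wz(*u),.162,W))
print("post",atz(wz(65,383),.113,W),atz(wz(66,352),.058,W))
print("rod",atz(wz(101,578),.145,W))
E
```

```text
[0.6049 0.0785] -12.560281094723175 [[-0.8, -1.2], [0.7, -2.0], [0.2, -3.1], [-1.1, 1.1], [-0.4, 0.1], [-0.8, -1.8], [0.9, -1.3], [-1.2, -0.0], [1.2, -0.8], [0.3, 0.8]]
tab [0.5918 0.0195 0.195 ]
ch [ 0.5614 -0.1167  0.02  ]
[0.6025 0.0799] -13.693881745971128 [[0.3, 2.6], [2.6, 1.7], [-0.6, -0.5], [-3.6, 0.2], [1.6, -0.9], [-0.7, -3.2]]
tab [0.5882 0.0211 0.195 ]
ch [ 0.5551 -0.1144  0.02  ]
[0.6024 0.0807] -12.554784656457267 [[-1.1, -2.3], [0.3, -3.0], [-0.0, -4.0], [-1.2, -0.1], [-0.5, -1.1], [-1.6, -0.9], [0.0, -0.3], [-2.1, 0.9], [0.5, 0.1], [-0.5, 1.7], [-0.8, 4.5], [1.3, 3.3], [-0.8, 0.4], [-2.0, 1.0], [3.1, -0.7], [0.4, -2.8]]
tab [0.5892 0.0217 0.195 ]
ch [ 0.5589 -0.1145  0.02  ]
tabtop [0.59043737 0.02200026 0.216     ] [0.59101914 0.02070597 0.2161171 ]
[0.52894047 0.02798554 0.162     ]
[0.5583658  0.02033469 0.162     ]
post [ 0.49431344 -0.08319269  0.113     ] [ 0.49397975 -0.08391326  0.058     ]
rod [ 0.55794011 -0.11576781  0.145     ]
```

```bash
python3 -m creep '[[[0.03,-0.04,-0.15,0,0,0.5],[0.017,-0.02,-0.18,0,0,0.5],[0,0,-0.1,0,0,0],[0,0,0,0,0,0],[0,0,0,0,0,0]]]'
python3 w.py w5
```

```text
clock: 9.15
eef_pos: [0.4968, -0.0824, 0.1597]
eef_rot: [180.0, 0.0, 60.0]
contact_force: [-0.3, 0.4, 1.0]
gripper_width: 0.998
9.15 [ 0.4968 -0.0824  0.1597] [1.7998e+02 2.0000e-02 5.9960e+01]
```

View pics/w5.png

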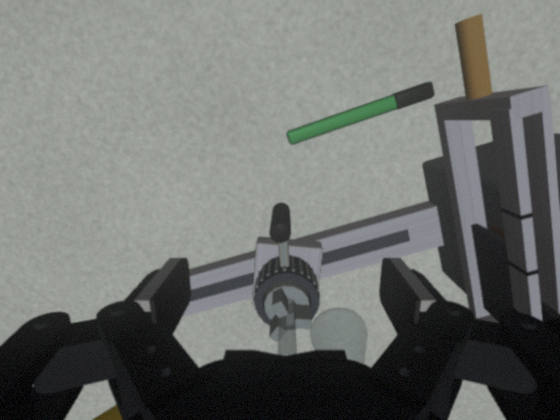

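```bash
python3 - <<'E'
from h import *
import pickle
W=pickle.load(open("pics/w5.pkl","rb"))
P=atz((280,234),.113,W);Q=atz((281,210),.058,W);S=atz((286.5,292),.08,W);print(P,Q,S)
W2=pickle.load(open("pics/w2.pkl","rb"));P2=atz((278,264),.113,W2)
C=np.array([.5585,-.1155])
for X in(P,Q,P2):print(np.degrees(np.arctan2(*(X[:2]-C)[::-1])),np.hypot(*(X[:2]-C)))
for X in ((.5043,-.1613),(.4996,-.0808),(.4975,-.0829)):print(np.degrees(np.arctan2(X[1]-C[1],X[0]-C[0])))
E
```

```text
[ 0.49603011 -0.08482581  0.113     ] [ 0.49581619 -0.08467189  0.058     ] [ 0.55035976 -0.11118814  0.08      ]
153.84787044889052 0.06959449285710684
153.81188086692683 0.06985436538179286
-141.60599939530096 0.0714102379360441
-139.8015733498738
149.49620973907082
151.87878388767263
```

```bash
python3 -m creep '[[[-0.003,-0.008,-0.13,0,0,0.44],[0,0,-0.12,0,0,0],[0,0,0,0,0,0],[0,0,0,0,0,0]]]'
python3 -m creep '[[[0,0,0,0,0,0],[0,0,0,0,0,0],[0,0,0,0,0,0],[0,0,0,0,0,0],[0,0,0,0,0,0]]]' 1 30
python3 -m creep '[[[0,0,0,0,0,0],[0,0,0,0,0,0]]]'
```

```text
clock: 9.7
eef_pos: [0.4971, -0.0848, 0.0863]
eef_rot: [179.8, -0.1, 63.7]
contact_force: [0.8, 0.6, -0.1]
gripper_width: 1.0
clock: 10.32
eef_pos: [0.4956, -0.0848, 0.0846]
eef_rot: [-180.0, -0.0, 63.7]
contact_force: [-1.3, -0.8, 3.6]
gripper_width: 0.156
clock: 10.58
eef_pos: [0.4956, -0.0848, 0.0846]
eef_rot: [-180.0, -0.0, 63.7]
contact_force: [-3.0, -0.9, 5.0]
gripper_width: 0.151
```

Next I'll push in small steps along the tangent, (0.45, 0.89).

```bash
python3 -m creep '[[[0.003,0.006,0,0,0,0],[0,0,0,0,0,0]]]'; python3 -m creep '[[[0.003,0.006,0,0,0,0],[0,0,0,0,0,0]]]';python3 -m creep '[[[0.003,0.006,0,0,0,0],[0,0,0,0,0,0]]]'
```

```text
clock: 10.82
eef_pos: [0.496, -0.0841, 0.0846]
eef_rot: [-180.0, 0.1, 63.7]
contact_force: [-2.8, -2.6, 7.1]
gripper_width: 0.15
clock: 11.08
eef_pos: [0.4965, -0.0831, 0.0846]
eef_rot: [-180.0, 0.1, 63.6]
contact_force: [-5.1, -3.4, 7.5]
gripper_width: 0.147
clock: 11.32
eef_pos: [0.4971, -0.0815, 0.0845]
eef_rot: [-179.9, 0.2, 63.6]
contact_force: [-4.8, -3.4, 7.4]
gripper_width: 0.146
```

```bash
python3 -m creep '[[[0.003,0.006,0,0,0,0],[0,0,0,0,0,0]]]'; python3 -m creep '[[[0.003,0.006,0,0,0,0],[0,0,0,0,0,0]]]';python3 -m creep '[[[0.003,0.006,0,0,0,0],[0,0,0,0,0,0]]]'
```

```text
clock: 11.58
eef_pos: [0.4978, -0.08, 0.0845]
eef_rot: [-179.9, 0.2, 63.6]
contact_force: [-6.1, -5.2, 8.4]
gripper_width: 0.15
clock: 11.82
eef_pos: [0.4978, -0.08, 0.0845]
eef_rot: [-179.9, 0.3, 63.6]
contact_force: [-8.2, -8.3, 9.8]
gripper_width: 0.154
clock: 12.08
eef_pos: [0.4978, -0.0799, 0.0845]
eef_rot: [-179.8, 0.5, 63.5]
contact_force: [-10.5, -11.9, 13.1]
gripper_width: 0.157
```

```bash
python3 -m creep '[[[-0.003,-0.006,0,0,0,0],[0,0,0,0,0,0]]]'; python3 -m creep '[[[-0.003,-0.005,0,0,0,0],[0,0,0,0,0,0],[0,0,0,0,0,0]]]'; python3 w.py w6
```

```text
clock: 12.32
eef_pos: [0.4978, -0.08, 0.0845]
eef_rot: [-179.9, 0.3, 63.5]
contact_force: [-7.3, -7.3, 11.6]
gripper_width: 0.157
clock: 12.7
eef_pos: [0.4978, -0.08, 0.0845]
eef_rot: [-179.9, 0.2, 63.6]
contact_force: [-6.1, -6.1, 8.3]
gripper_width: 0.155
12.7 [ 0.4978 -0.08    0.0845] [-179.92    0.19   63.59]
```

```bash
python3 -m creep '[[[-0.002,-0.003,0,0,0,0],[0,0,0,0,0,0]]]'; python3 -m creep '[[[0,0,0,0,0,0],[0,0,0,0,0,0],[0,0,0,0,0,0]]]' 0.55; python3 w.py w7; python3 -m creep '[[[0,0,0,0,0,0],[0,0,0,0,0,0],[0,0,0,0,0,0]]]' 0.2;python3 w.py w8
python3 - <<'E'
import cv2,numpy as np
cv2.imwrite("pics/w678.png",np.hstack([cv2.resize(cv2.imread(f"pics/w{i}.png")[180:330,190:380],None,fx=1.4,fy=1.4,interpolation=2) for i in(6,7,8)]))
E
```

```text
clock: 13.0
eef_pos: [0.4977, -0.0801, 0.0845]
eef_rot: [-180.0, 0.1, 63.6]
contact_force: [-4.4, -4.4, 6.8]
gripper_width: 0.154
clock: 13.38
eef_pos: [0.4984, -0.0787, 0.0842]
eef_rot: [180.0, 0.0, 63.7]
contact_force: [-1.3, -3.8, 1.2]
gripper_width: 0.225
13.375 [ 0.4984 -0.0787  0.0842] [1.7999e+02 5.0000e-02 6.3720e+01]
clock: 13.8
eef_pos: [0.4988, -0.0775, 0.0843]
eef_rot: [180.0, -0.0, 63.8]
contact_force: [-0.1, 0.2, 0.1]
gripper_width: 0.399
13.8 [ 0.4988 -0.0775  0.0843] [ 1.800e+02 -3.000e-02  6.378e+01]
```

View pics/w678.png

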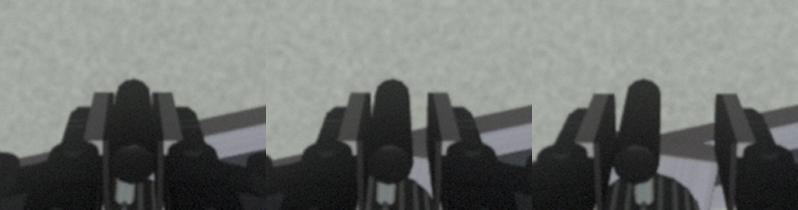

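```bash
python3 - <<'E'
from h import *
import pickle
C=np.array([.5585,-.1155])
for n,uv in((6,(285.7,296)),(7,(278.6,297)),(8,(262.9,296))):
    W=pickle.load(open(f"pics/w{n}.pkl","rb"));P=atz(uv,.113,W);print(P,np.degrees(np.arctan2(*(P[:2]-C)[::-1])))
E
```

```text
[ 0.49809846 -0.07900718  0.113     ] 148.8608720728496
[ 0.49766696 -0.08043709  0.113     ] 150.04173994882174
[ 0.49482042 -0.08473609  0.113     ] 154.2145907093964
```

```bash
python3 -m creep '[[[0,0,0,0,0,0],[0,0,0.1,0,0,0],[0,0,0.2,0,0,-0.5],[0,0,0.2,0,0,-0.98],[0,0,0.15,0,0,-0.98]]]' -1
python3 -m creep '[[[0.06,0.06,0.03,0,0,-0.98],[0.06,0.06,0,0,0,-0.98],[0.06,0.06,0,0,0,-0.98],[0.06,0.06,0,0,0,-0.98],[0.06,0.08,0,0,0,-0.98]]]'
python3 -m creep '[[[0,0,0,0,0,-0.98],[0,0,0,0,0,-0.5],[0,0,0,0,0,0],[0,0,0,0,0,0]]]'; python3 w.py w9
python3 - <<'E'
from cell import imaging
import cv2
im=imaging.get_image("scene")["color"][110:290,170:350,::-1]; cv2.imwrite("pics/s9.png",cv2.resize(im,(594,594),interpolation=cv2.INTER_CUBIC))
E
```

```text
clock: 14.48
eef_pos: [0.499, -0.0783, 0.2822]
eef_rot: [179.9, -0.2, 42.3]
contact_force: [0.3, 0.7, -0.7]
gripper_width: 1.004
clock: 15.1
eef_pos: [0.5892, 0.018, 0.2883]
eef_rot: [180.0, -0.0, 0.1]
contact_force: [0.2, 0.2, 0.0]
gripper_width: 1.0
clock: 15.6
eef_pos: [0.5886, 0.0179, 0.2883]
eef_rot: [-180.0, -0.0, -12.2]
contact_force: [-0.0, 0.0, -0.0]
gripper_width: 0.997
15.6 [0.5886 0.0179 0.2883] [-179.99   -0.    -12.17]
```

View pics/w9.png

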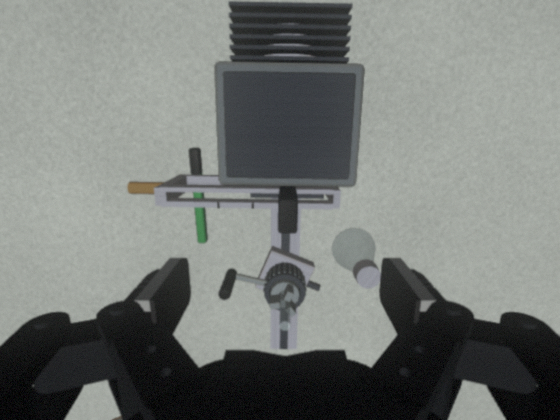

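View pics/s9.png

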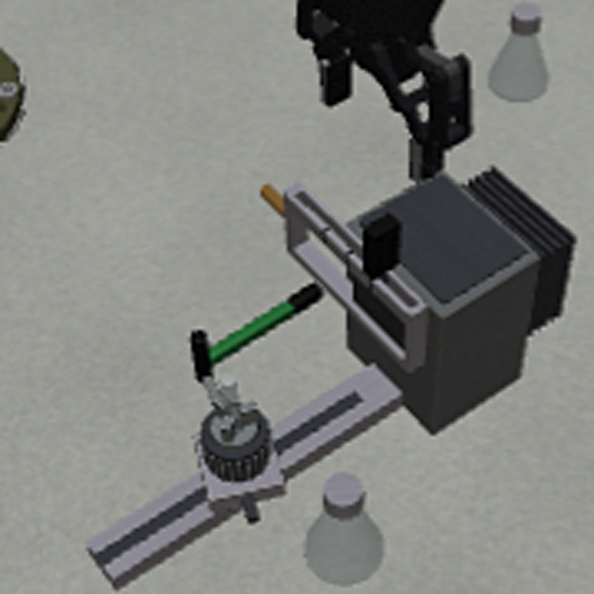

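```bash
python3 - <<'E'
from h import *
import pickle
W=pickle.load(open("pics/w9.pkl","rb"));print(-W[2].T@W[3])
t=np.array([.590,.021]);a=np.radians(-12.7);X=np.array([np.cos(a),np.sin(a)]);Y=np.array([-X[1],X[0]])
for dx in(-.007,.007):
  for dy in(-.013,.013): print(dx,dy,proj(np.r_[t+dx*X+dy*Y,.216],*W).round(1))
for s in(0,-.03,-.06): print("mark",proj(np.r_[t+s*X-.005*Y,.162],*W).round(1))
print(proj(np.r_[.5585,-.1155,.145],*W), proj(np.r_[.5585,-.1155,.08],*W))
a=cv2.imread("pics/w9.png")[150:330,110:350]; cv2.imwrite("pics/w9z.png",cv2.resize(a,None,fx=3.2,fy=3.2,interpolation=2))
E
```

```text
[0.60181227 0.08489048 0.43190674]
-0.007 -0.013 [[277.7 232.9]]
-0.007 0.013 [[277.8 197.6]]
0.007 -0.013 [[297.2 233.1]]
0.007 0.013 [[297.9 197.8]]
mark [[287.1 203.3]]
mark [[252.7 203. ]]
mark [[218.4 202.6]]
[[284.82248002 325.07839991]] [[284.83990861 292.54941874]]
```

View pics/w9z.png

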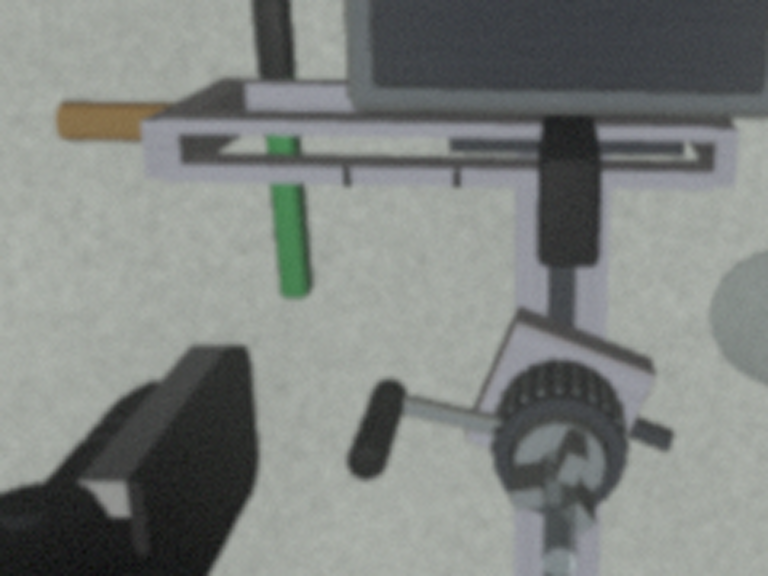

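```bash
python3 -m creep '[[[0.005,0.01,-0.1,0,0,0],[0,0,-0.12,0,0,0],[0,0,-0.1,0,0,0],[0,0,-0.037,0,0,0],[0,0,0,0,0,0]]]' -1
python3 -m creep '[[[0,0,0,0,0,0],[0,0,0,0,0,0],[0,0,0,0,0,0],[0,0,0,0,0,0],[0,0,0,0,0,0]]]' 1 60
python3 -m creep '[[[0,0,0,0,0,0],[0,0,0,0,0,0]]]'
```

```text
clock: 16.32
eef_pos: [0.59, 0.0208, 0.1812]
eef_rot: [180.0, 0.0, -12.2]
contact_force: [-0.2, 0.3, -0.4]
gripper_width: 0.995
clock: 16.95
eef_pos: [0.5908, 0.0208, 0.1818]
eef_rot: [-180.0, -0.1, -12.3]
contact_force: [2.2, 0.5, 1.8]
gripper_width: 0.159
clock: 17.2
eef_pos: [0.5908, 0.0208, 0.1818]
eef_rot: [-180.0, -0.1, -12.3]
contact_force: [2.6, 0.6, 2.6]
gripper_width: 0.158
```

```bash
python3 -m creep '[[[-0.0195,0.0043,0,0,0,0],[-0.0195,0.0043,0,0,0,0],[-0.0195,0.0043,0,0,0,0],[-0.0195,0.0043,0,0,0,0],[-0.0195,0.0043,0,0,0,0]]]'
python3 -m creep '[[[0,0,0,0,0,0],[0,0,0,0,0,0],[0,0,0,0,0,0]]]'
python3 w.py w10
```

```text
clock: 17.82
eef_pos: [0.562, 0.0275, 0.1818]
eef_rot: [-179.9, -0.2, -12.2]
contact_force: [8.3, 0.3, 0.3]
gripper_width: 0.155
clock: 18.2
eef_pos: [0.5621, 0.0274, 0.1818]
eef_rot: [-179.9, -0.2, -12.2]
contact_force: [8.4, -0.2, 0.9]
gripper_width: 0.156
18.2 [0.5621 0.0274 0.1818] [-179.95   -0.22  -12.23]
```

```bash
python3 - <<'E'
from cell import imaging
import cv2,numpy as np
im=imaging.get_image("scene")["color"][130:290,170:330,::-1]
a=cv2.resize(im,(560,560),interpolation=cv2.INTER_CUBIC); cv2.imwrite("pics/s10.png",a)
E
```

```text
(no output)
```

View pics/w10.png

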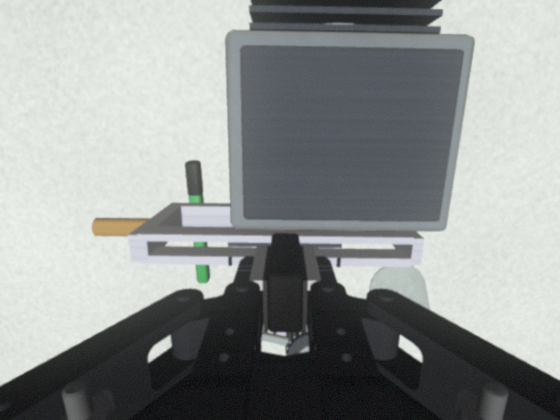

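View pics/s10.png

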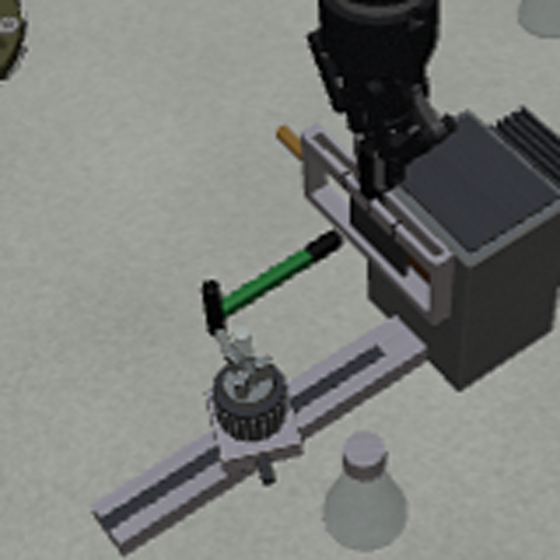

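```bash
python3 -m creep '[[[0,0,0,0,0,0],[0,0,0,0,0,0],[0,0,0,0,0,0],[0,0,0,0,0,0]]]'
python3 - <<'E'
from cell import imaging,workorder
from h import *
import pickle
W=pickle.load(open("pics/w9.pkl","rb"));C=np.array([.5585,-.1155])
P=atz((110+367/3.2,150+462/3.2),.113,W);print("post w9",P,np.degrees(np.arctan2(*(P[:2]-C)[::-1])))
W=pickle.load(open("pics/w10.pkl","rb"))
t=np.array([.590,.021]);a=np.radians(-12.5);X=np.array([np.cos(a),np.sin(a)]);Y=np.array([-X[1],X[0]])
for s in(0,-.03,-.06): print("mark",proj(np.r_[t+s*X-.005*Y,.162],*W).round(1))
a=imaging.get_image("scene")["color"][:,:,::-1];b=cv2.imread("pics/scene0.png")
cv2.imwrite("pics/s11.png",cv2.resize(a[150:270,190:310],(560,560),interpolation=2))
print(workorder.hand_in())
E
```

```text
clock: 18.8
eef_pos: [0.5621, 0.0274, 0.1817]
eef_rot: [-180.0, -0.2, -12.2]
contact_force: [8.2, -0.5, 1.0]
gripper_width: 0.155
post w9 [ 0.49614209 -0.08479425  0.113     ] 153.7838323173423
mark [[338.4 257.9]]
mark [[284.4 257.7]]
mark [[230.3 257.5]]
the job is handed in; nothing more can be done
None
```

View pics/s11.png

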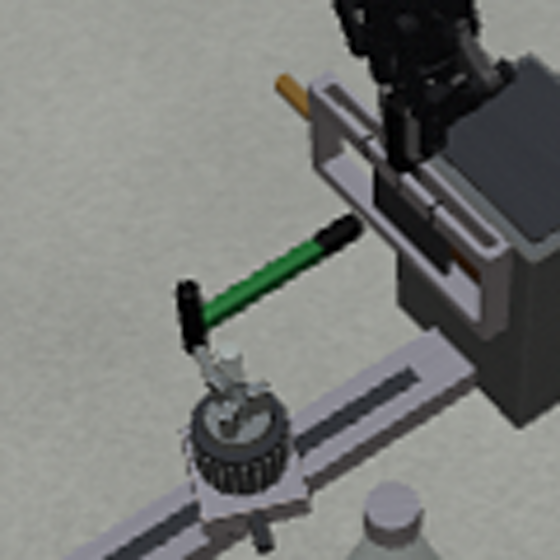

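I clamped the rod in the chuck, pulled the shutter to half travel, and handed the job in at about 19 s with the gripper still holding the tab. I could not measure the final jaw force directly.

- **Chuck:** I gripped the post and swung it clockwise about 70° until it stopped moving, with the push reading about 25 N. After I let go, the lever sprang back about 4°. I tightened it a second time, eased off and released slowly. It settled at the same angle again, about 154° against 149° when pressed.
- **Jaw tightness:** The lever moving back by itself to the same place both times suggests the jaws are still elastically tight, but this is inferred. The angle did not change measurably in later pictures. The rod stands upright on the chuck's axis.
- **Shutter:** I gripped the tab at 60 N and pulled it 29.4 mm by the arm's own reading. The wrist picture shows the tab level with the half mark (284–285 px). The hold was still, at about 8 N against the spring.
- **Bystanders:** The marker and flask_a look unmoved in the last close-up. I did not re-measure the other objects, but nothing came near them.

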